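Bond a brass tea-light cup to its wooden foot in the bench screw press

ROBOT

A 6-joint arm with a two-finger parallel gripper is mounted at the origin on a cart in front of the work surface, level with it; the furniture and walls round the work are solid. World frame = base frame: x ahead of the robot, y to its left, z up, the work surface at z = 0. Lengths are in m, angles in rad, forces in N, time in s.
With the tool pointing down it reaches from about 0.35 to 1 m from the base axis. Payload 7.1 kg.
Tool frame: the origin (TCP) lies between the finger pads; the fingertips stand 22 mm ahead of it and the grasp point (between the pads) lies 3 mm ahead of it; z points along the fingers, y is the line along which they close (so a half turn about z gives the same grasp; the last joint's range is limited). The gripper opens to 85 mm and grips with 20 to 120 N. Pads are 22 mm wide; open, the fingers measure 114 mm over their backs; the gripper's body (76 mm by 85 mm) begins 54 mm behind the grasp point. The pads swing forward as they close: fully open they stand 13 mm farther back than shut.
Start: joints at [1.162, 0.423, 1.63, -0, 1.089, -0.019], TCP at [0.237, 0.578, 0.253] pointing down, gripper open.
Joint ranges: [-3, 3], [-0.9, 2.11], [0.09, 2.58], [-1.31, 4.45], [0.11, 2.69], [-2.54, 2.54]. Speed limits (rad/s): [2.39, 2.39, 3.01, 3.14, 3.14, 3.14].

INTERFACE

Orientations are given as a rotation vector (axis times angle).
In Python, from workcell import manip, imaging, ticket, nets gives the robot as it stands.
- The arm moves only by the shell command python3 -m crank 'ROWS'. ROWS is JSON, a list of rows, each a list of 5 numbers: the opening, from 0 (shut) to 1 (fully open), then the shift along the tool's x, y, z in units of 0.1 m (1.0 is 0.1 m), then the turn about the tool's z in units of 45 degrees (1.0 is 45 degrees). A call has 1 to 10 rows; each row is the pose to reach, as a shift and turn from the pose commanded when the call began, along the tool's axes at that moment; what a row does not reach only later rows make up. A row lasts 1/8 s, in which the tool goes at most 62.5 mm and 10.7 degrees, less where a joint would pass 70% of its speed; a pose out of reach is approached as far as the arm can. A call with a number of a shift or a turn outside -1 to 1 is refused whole. A call with a gripper value outside its range is refused whole. The fingers move at their own pace and stop on an object; the grip force is fixed at half the most. Time passes only in rows, so rows that repeat a pose let the fingers close. It gives the time, the measured TCP pose, the force, the opening and the grip force at its end, in the units of the state.
- manip.observe(): the state, without advancing time (a new reading comes with each control period).
- imaging.grab_frame(name): name is "side" or "top"; returns a dict with "image" (400x640x3 uint8, red, green, blue), "depth" (400x640 float32, m along the optical axis (not along the pixel's ray), 0 where there is no reading), "mtx" (3x3 intrinsics, pixels), "xyz" and "rotation" of the camera in the world. Camera axes: x right, y down, z forward; pixel columns grow to the right and rows downward; lengths in m; the calibration is good to about 2 mm. A picture is of the moment at which its call begins.
- ticket.job_done(): hands the job in; it is judged then, once.
Trained networks look in the newest picture that a camera, given by its name, has taken for a name from the list of things; names that differ only in an ending like _2 or _b are one class to them, and where a whole thing is asked for, a point or a joint stands for the part that bears it (a point fixed in the world has none). Each returns a list of dicts, best first, with "score" (0 to 1); they miss things now and then, are a little off and sometimes report something else, mostly with a low value. They report only what shows in the picture. A call takes as long as a camera call.
- nets.spot_in(label, camera): "point" ([column, row] in pixels, amid what is visible of it).
- nets.cut_out(label, camera): "pixels" (400x640 bool, what is visible of it) and "point" ([column, row] in pixels, amid what is visible of it).
The state is a dict: "time": time; "q": joint angles; "qvel": joint speeds; "tau": joint torques, N m; "eef_pos": TCP position; "ee_rot": TCP orientation; "contact_force": force on the tool from outside, world axes, zero at the start; "ft_torque": the same for the moment, N m; "gripper_width": finger opening in m; "finger_force": force on a finger pad.
Only numpy, scipy, OpenCV 4.12 (cv2) and the standard library are available. Lean on these libraries where they do the work, as an engineer would, in place of code of your own. Each camera call takes 0.05 s, during which the arm holds its last target. There are 200 camera calls.

TASK

Bond the brass tea-light cup to the round wooden foot in the press's sliding tray: stand the cup upright in the foot's recess, let go, and push the tray fully home under the screw. Then wind the handwheel clockwise until the pad just touches the cup's rim and give it half a turn more (well short of that the adhesive will not take, well past it the thin brass buckles); let go and leave it clamped. Leave the other things on the table where they are.

Things in the scene. Friction and masses are not known exactly. Their poses are not given: they have to be found in the camera images.
- cup_mid (a point): The brass tea-light cup, loose, open at the top, tapered: 63 mm across at the rim, 44 mm across at its flat base, 46 mm tall, 0.2 kg; it stands upright on the table at the start. The point is on its axis, half-way up; z is its upright axis.
- press: Black C-frame bench screw press, fixed. Origin: on the screw's vertical axis, at table height; +x points from the screw to the column behind it, -y along the slideway that sticks out to the right. The screw carries a round sprung pad, 76 mm across: the spring yields at 60 N, then takes 12 N per mm. The pad starts 6 to 19 mm above the cup's rim, unknown each time: feel or see the contact.
- screw_axis (a point): Top of the brass nut, on the screw's axis, 205 mm above the table. The handwheel above it, 103 mm across, goes down with the screw 12 mm per turn clockwise seen from above, and stays where it is left. Turning free it takes about 9 N at its grip (less when standing still); when the pad touches this rises by about 3 N within 20 degrees, then by about 3 N more over the next half turn.
- grip (a point): Upright round wooden grip on the handwheel, 18 mm across and 50 mm long, which spins freely on its pin, 40 mm from the screw's axis. The point is on its axis, half-way up, 0.27 to 0.29 m above the table at the start; it circles the screw and sinks with it. The flat of the wheel lies 29 mm below the point.
- tray (a joint): How far the aluminium tray has been pushed along the slideway (m): 0 = fully out to the right, 0.14 = home against its stop, under the screw. Pushing it takes about 3 N. It moves along the press's +y.
- recess (a point): Centre of the recess floor in the round wooden foot (72 mm across) that lies on the tray. The recess is 51 mm across and 4 mm deep; the cup's base stands in it. Its axes are those of the press.
- push_plate (a point): Upright steel plate on the tray's right end, 120 mm to the right of the foot's centre, 44 mm wide, 12 mm thick; the tray is pushed or pulled by it. The point is in its middle, 12 mm below its top edge, which is about 70 mm above the table.
- tape_roll: Bystander: roll of tape lying flat, 104 mm across, 25 mm tall; origin at the centre of its underside.
- matchbox: Bystander: long matchbox, 62x110x22 mm, lying flat; origin at the centre of its underside.
- tealight_a: Bystander: tea light in a metal shell, 38 mm across, 18 mm tall; origin at the centre of its underside.
- tealight_b: Bystander: another tea light, 38 mm across, 17 mm tall; origin at the centre of its underside.

How it is judged:
By the outcome, as a careful person would: the job done as asked, in the order asked, and still so for the second after the job is handed in, with the robot touching nothing.
It also fails if it takes over 72 s, if anything falls off the work surface, if the arm or the gripper's body presses on something with over 40 N, if the wrist force passes 120 N, or if a joint passes its speed limit or range.

## Working session

There is one attempt and no reset: what is moved stays moved. The work goes in short steps, Python scripts to look and compute and a shell command to move; the robot and the scene stay as the last step left them, time stands still between calls to the robot, and variables do not carry over. Pictures are saved under pics/ and viewed, at most 10 in all, crops included, and the job is handed in when it is done.

```bash
mkdir -p pics; cat > h.py <<'E'
import numpy as np, cv2
from scipy.spatial.transform import Rotation as R
from workcell import manip, imaging, ticket, nets
def world(f,mask):
    v,u=np.nonzero(mask&(f["depth"]>0)); d=f["depth"][v,u]; K=np.array(f["mtx"])
    c=np.stack([(u-K[0,2])/K[0,0]*d,(v-K[1,2])/K[1,1]*d,d],1)
    rot=np.array(f["rotation"]); rot=rot if rot.shape==(3,3) else R.from_rotvec(rot).as_matrix()
    return c@rot.T+np.array(f["xyz"])
def tool(p,s=None):
    s=s or manip.observe()
    return R.from_rotvec(s["ee_rot"]).as_matrix().T@(np.array(p)-s["eef_pos"])
E
python3 - <<'E'
from h import *
s=manip.observe(); print(s["eef_pos"],R.from_rotvec(s["ee_rot"]).as_matrix().round(3),s["gripper_width"])
ims=[]
for cam in("top","side"):
    f=imaging.grab_frame(cam); cv2.imwrite(f"pics/{cam}0.png",f["image"][...,::-1])
    print(cam,f["xyz"],np.array(f["rotation"]).round(3).tolist(),f["mtx"][0][0])
    for n in["cup_mid","press","grip","recess","push_plate","tape_roll","matchbox","tealight_a"]:
        for r in nets.cut_out(n,cam)[:2]:
            w=world(f,r["pixels"])
            if len(w): print(n,round(r["score"],2),np.array(r["point"]).round(),len(w),"med",np.median(w,0).round(3),"lo",np.percentile(w,2,0).round(3),"hi",np.percentile(w,98,0).round(3))
E
```

```text
[0.23725777 0.57764233 0.25253329] [[-0.925  0.38  -0.001]
 [ 0.38   0.925 -0.001]
 [ 0.    -0.002 -1.   ]] 0.08549559353250438
top [ 0.38479562 -0.06213135  1.247597  ] [-2.167, 2.163, -0.101] 369.6808693521375
cup_mid 0.72 [402. 221.] 286 med [ 0.435 -0.345  0.007] lo [ 0.406 -0.366 -0.002] hi [ 0.462 -0.317  0.048]
press 0.97 [246. 186.] 3872 med [0.529 0.151 0.029] lo [ 0.438 -0.033  0.014] hi [0.632 0.254 0.257]
grip 0.62 [228. 182.] 689 med [0.526 0.176 0.248] lo [0.478 0.128 0.089] hi [0.575 0.225 0.302]
recess 0.9 [283. 198.] 1151 med [0.506 0.043 0.033] lo [ 0.462 -0.07   0.026] hi [0.559 0.106 0.07 ]
push_plate 0.87 [281. 197.] 1139 med [0.506 0.043 0.033] lo [ 0.463 -0.07   0.026] hi [0.559 0.106 0.07 ]
tape_roll 0.83 [349. 246.] 410 med [ 0.342 -0.208  0.024] lo [ 0.297 -0.262 -0.001] hi [ 0.391 -0.163  0.029]
matchbox 0.89 [240. 243.] 635 med [0.354 0.179 0.023] lo [0.318 0.126 0.016] hi [0.393 0.232 0.028]
matchbox 0.52 [283. 198.] 1168 med [0.507 0.042 0.033] lo [ 0.463 -0.07   0.018] hi [0.559 0.106 0.069]
tealight_a 0.64 [375. 171.] 104 med [ 0.603 -0.252  0.01 ] lo 
[... 590 characters left out ...]
2] lo [ 0.455 -0.077  0.02 ] hi [0.553 0.105 0.069]
recess 0.48 [347. 335.] 714 med [ 0.435 -0.327  0.025] lo [ 0.402 -0.366 -0.001] hi [ 0.458 -0.308  0.047]
push_plate 0.85 [304. 226.] 1378 med [0.498 0.02  0.032] lo [ 0.456 -0.077  0.019] hi [0.553 0.105 0.069]
tape_roll 0.86 [280. 307.] 1036 med [ 0.337 -0.218  0.022] lo [ 0.29  -0.264  0.001] hi [ 0.386 -0.167  0.027]
matchbox 0.61 [228. 220.] 687 med [0.348 0.166 0.021] lo [ 0.312  0.122 -0.   ] hi [0.386 0.233 0.026]
tealight_a 0.65 [383. 288.] 209 med [ 0.598 -0.253  0.009] lo [ 0.581 -0.271 -0.001] hi [ 0.617 -0.233  0.016]
tealight_a 0.44 [411. 288.] 210 med [ 0.647 -0.278  0.01 ] lo [ 0.63  -0.296 -0.001] hi [ 0.667 -0.257  0.016]
```

```bash
python3 - <<'E'
from h import *
a=cv2.imread("pics/top0.png")[120:290,180:450]; b=cv2.imread("pics/side0.png")[80:380,180:460]
a=cv2.resize(a,(476,300)); cv2.imwrite("pics/c0.png",np.hstack([a,cv2.resize(b,(320,343))[:300]]))
f={}
for cam in("top","side"):
    f=imaging.grab_frame(cam)
    al=world(f,np.ones((400,640),bool))
    # cup rim points
    m=(abs(al[:,0]-.435)<.06)&(abs(al[:,1]+.34)<.06)
    c=al[m&(al[:,2]>.042)]; print(cam,"rim",len(c),cv2.minEnclosingCircle(c[:,:2].astype(np.float32)),c[:,2].max())
    # wheel grip
    m=(abs(al[:,0]-.526)<.08)&(abs(al[:,1]-.176)<.08)
    for lo,hi in((.235,.262),(.275,.32)):
        c=al[m&(al[:,2]>lo)&(al[:,2]<hi)]; print(" z",lo,hi,len(c),c.mean(0) if len(c) else 0,cv2.minEnclosingCircle(c[:,:2].astype(np.float32)) if len(c) else 0)
    # tray region
    m=(al[:,0]>.43)&(al[:,0]<.59)&(al[:,1]>-.09)&(al[:,1]<.12)
    c=al[m&(al[:,2]>.055)&(al[:,2]<.08)]; print(" plate",len(c),c.mean(0),cv2.minAreaRect(c[:,:2].astype(np.float32)))
    print(" zhist",np.histogram(al[m][:,2],np.arange(0,.08,.004)))
E
```

```text
top rim 53 ((0.4334149956703186, -0.3369268774986267), 0.031410906463861465) 0.050522324603794244
 z 0.235 0.262 584 [0.52279786 0.17450633 0.24863352] ((0.5250753164291382, 0.17590194940567017), 0.05144905671477318)
 z 0.275 0.32 50 [0.56337687 0.18114112 0.29748089] ((0.5652266144752502, 0.18241335451602936), 0.00949789583683014)
 plate 50 [ 0.49631605 -0.06933876  0.06952072] ((0.4969673752784729, -0.06951974332332611), (0.011333899572491646, 0.043201714754104614), 82.11253356933594)
 zhist (array([478,  66,   9,  78, 304, 152, 138, 548, 266,  93, 149, 138,  16,
         2,   0,   1,  11,  28,  10]), array([0.   , 0.004, 0.008, 0.012, 0.016, 0.02 , 0.024, 0.028, 0.032,
       0.036, 0.04 , 0.044, 0.048, 0.052, 0.056, 0.06 , 0.064, 0.068,
       0.072, 0.076]))
side rim 106 ((0.4294583201408386, -0.336665540933609), 0.03255261108279228) 0.04897505113983114
 z 0.235 0.262 521 [0.52079977 0.17173865 0.24605798] ((0.5194272398948669, 0.17393891513347626), 0.05372536554932594)
 z 0.275 0.32 67 [0.55919834 0.17962353 0.29068062] ((0.5599871277809143, 0.18124860525131226), 0.009539153426885605)
 plate 111 [ 0.49082106 -0.0722212   0.06469091] ((0.491658091545105, -0.07034964859485626), (0.016101272776722908, 0.041657689958810806), 81.65422058105469)
 zhist (array([380,  25,  57, 132, 264, 109, 281, 550, 153, 136, 215,  83,  22,
        17,  22,  19,  29,  35,   3]), array([0.   , 0.004, 0.008, 0.012, 0.016, 0.02 , 0.024, 0.028, 0.032,
       0.036, 0.04 , 0.044, 0.048, 0.052, 0.056, 0.06 , 0.064, 0.068,
       0.072, 0.076]))
```

View pics/c0.png

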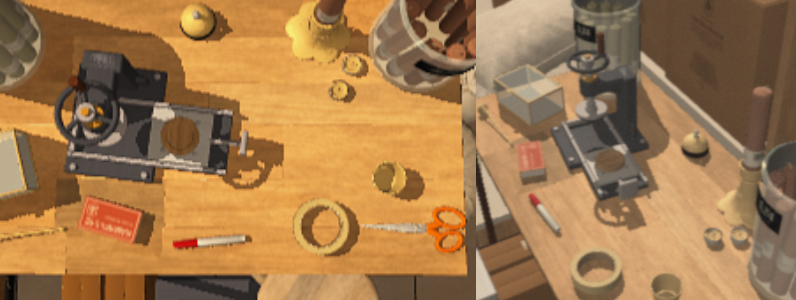

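The picture shows the press at the left of the top view (wheel about (227,183)), with the tray and wooden foot at about (282,198). The cup stands upright at (402,221), clear of the tape roll and scissors.

```bash
python3 - <<'E'
from h import *
for cam in("top","side"):
    f=imaging.grab_frame(cam); al=world(f,f["depth"]>-1)
    ok=(f["depth"]>0); rgb=f["image"][ok].astype(int)
    m=(al[:,0]>.43)&(al[:,0]<.59)&(al[:,1]>-.09)&(al[:,1]<.115)
    br=m&(rgb[:,0]-rgb[:,2]>25)&(al[:,2]>.024)&(al[:,2]<.042)
    c=al[br]; print(cam,"foot",len(c),cv2.minEnclosingCircle(c[:,:2].astype(np.float32)),(c[:,:2].max(0)+c[:,:2].min(0))/2,np.percentile(c[:,2],[5,25,50,75,95]).round(4))
    for y in(-.04,0.,.05,.09):
        print(y,[(round(x,2),round(float(np.median(al[q,2])),3)) for x in np.arange(.43,.60,.01) if (q:=(abs(al[:,0]-x)<.005)&(abs(al[:,1]-y)<.006)).any()])
    p=al[m&(al[:,2]>.018)&(al[:,2]<.026)&(al[:,1]<.0)]
    print(cv2.minAreaRect(p[:,:2].astype(np.float32)))
    # pad
    pm=(np.hypot(al[:,0]-.522,al[:,1]-.175)<.05)&(al[:,2]>.06)&(al[:,2]<.14);print("pad z",np.percentile(al[pm][:,2],[0,5,25,50,75,95,100]).round(3) if pm.any() else 0)
E
```

```text
top foot 915 ((0.5162645578384399, 0.02947074919939041), 0.10111238062381744) [0.50808259 0.025892  ] [0.0269 0.0296 0.0314 0.034  0.0409]
-0.04 [(np.float64(0.43), -0.0), (np.float64(0.44), 0.0), (np.float64(0.45), 0.001), (np.float64(0.46), 0.002), (np.float64(0.47), 0.001), (np.float64(0.48), 0.011), (np.float64(0.49), 0.018), (np.float64(0.5), 0.03), (np.float64(0.51), 0.018), (np.float64(0.52), 0.018), (np.float64(0.53), 0.018), (np.float64(0.54), 0.02), (np.float64(0.55), 0.02), (np.float64(0.56), 0.029), (np.float64(0.57), 0.0), (np.float64(0.58), 0.0), (np.float64(0.59), -0.001)]
0.0 [(np.float64(0.43), 0.0), (np.float64(0.44), 0.001), (np.float64(0.45), 0.03), (np.float64(0.46), 0.03), (np.float64(0.47), 0.03), (np.float64(0.48), 0.033), (np.float64(0.49), 0.032), (np.float64(0.5), 0.032), (np.float64(0.51), 0.03), (np.float64(0.52), 0.029), (np.float64(0.53), 0.031), (np.float64(0.54), 0.031), (np.float64(0.55), 0.032), (np.float64(0.56), 0.03), (np.float64(0.57), 0.002), (np.float64(0.58), 0.003), (np.float64(0.59), 0.001)]
0.05 [(np.float64(0.43), 0.0), (np.float64(0.44),
[... 2312 characters left out ...]
p.float64(0.55), 0.029), (np.float64(0.56), 0.029), (np.float64(0.57), 0.028), (np.float64(0.58), -0.001), (np.float64(0.59), -0.001)]
0.09 [(np.float64(0.43), -0.0), (np.float64(0.44), 0.001), (np.float64(0.45), 0.016), (np.float64(0.46), 0.028), (np.float64(0.47), 0.029), (np.float64(0.48), 0.029), (np.float64(0.49), 0.03), (np.float64(0.51), 0.044), (np.float64(0.53), 0.032), (np.float64(0.54), 0.03), (np.float64(0.55), 0.03), (np.float64(0.56), 0.028), (np.float64(0.57), 0.029), (np.float64(0.58), 0.018), (np.float64(0.59), 0.015)]
((0.49529242515563965, -0.03862016275525093), (0.07468258589506149, 0.11990515887737274), 88.79330444335938)
pad z [0.092 0.099 0.106 0.108 0.111 0.13  0.14 ]
```

```bash
python3 -m crank '[[1,-0.4,-0.6,-0.5,0],[1,-0.8,-0.9,-1,-0.2],[1,-0.8,-0.9,-1,-0.34],[1,-0.8,-0.9,-1,-0.34]]'
```

```text
time: 1.6
eef_pos: [0.2783, 0.4641, 0.3555]
ee_rot: [0.196, 3.133, 0.006]
contact_force: [-0.5, 0.4, -0.3]
gripper_width: 0.0853
finger_force: 0.0
```

```bash
python3 - <<'E'
from h import *
for cam in("top","side"):
    f=imaging.grab_frame(cam); al=world(f,f["depth"]>-1)
    m=(al[:,0]>.45)&(al[:,0]<.57)&(al[:,1]>-.02)&(al[:,1]<.10)&(al[:,2]>.0365)&(al[:,2]<.05)
    for z in(.0365,.0385):
        c=al[m&(al[:,2]>z)]; print(cam,len(c),cv2.minEnclosingCircle(c[:,:2].astype(np.float32)),c[:,:2].mean(0),cv2.minAreaRect(c[:,:2].astype(np.float32))[:2])
E
for i in 1 2; do :; done
python3 -m crank '[[1,-0.16,-0.5,0,0],[1,-0.32,-0.97,0,0]]'
python3 -m crank '[[1,-0.16,-0.5,0,0],[1,-0.32,-0.97,0,0]]'
python3 -m crank '[[1,-0.16,-0.5,0,0],[1,-0.32,-0.97,0,0]]'
python3 -m crank '[[1,-0.16,-0.5,0,0],[1,-0.32,-0.97,0,0]]'
python3 -m crank '[[1,-0.16,-0.5,0,0],[1,-0.32,-0.97,0,0]]'
python3 -m crank '[[1,-0.16,-0.5,0.2,0],[1,-0.32,-0.97,0.4,0]]'
python3 -m crank '[[1,-0.16,-0.5,0.3,0],[1,-0.32,-0.97,0.6,0],[1,-0.32,-0.97,0.6,0]]'
```

```text
top 384 ((0.5049476027488708, 0.04907435551285744), 0.05186714604496956) [0.51058735 0.04987255] ((0.5052024722099304, 0.05004972964525223), (0.06935591995716095, 0.099318727850914))
top 353 ((0.5098193883895874, 0.0502360463142395), 0.044433582574129105) [0.5106525  0.05017014] ((0.5097623467445374, 0.05004766583442688), (0.06936634331941605, 0.06939315795898438))
side 377 ((0.5061388611793518, 0.04681267589330673), 0.043761275708675385) [0.50565086 0.04840124] ((0.5058388710021973, 0.04799269139766693), (0.07274703681468964, 0.07651723921298981))
side 318 ((0.5104662775993347, 0.04655993729829788), 0.041291844099760056) [0.5056938  0.04794598] ((0.5060303807258606, 0.047731198370456696), (0.07633064687252045, 0.07079504430294037))
time: 1.95
eef_pos: [0.2964, 0.3638, 0.3515]
ee_rot: [-0.191, -3.134, 0.004]
contact_force: [0.5, -0.1, 0.7]
gripper_width: 0.0851
finger_force: 0.0
time: 2.2
eef_pos: [0.3165, 0.2632, 0.3519]
ee_rot: [-0.192, -3.134, 0.002]
contact_force: [1.1, -0.4, -0.3]
gripper_width: 0.0852
finger_force: 0.0
time: 2.45
eef_pos: [0.3366, 0.163, 0.3522]
ee_rot: [-0.193, -3.134, 0.001]
contact_force: [0.2, -0.5, -0.2]
gripper_width: 0.0854
finger_force: 0.0
time: 2.7
eef_pos: [0.3568, 0.0628, 0.3523]
ee_rot: [-0.193, -3.134, 0.0]
contact_force: [1.3, -0.0, 0.4]
gripper_width: 0.0856
finger_force: 0.0
time: 2.95
eef_pos: [0.3769, -0.0375, 0.3523]
ee_rot: [-0.194, -3.134, -0.001]
contact_force: [1.4, 0.1, 0.3]
gripper_width: 0.0856
finger_force: 0.0
time: 3.2
eef_pos: [0.397, -0.1378, 0.3118]
ee_rot: [-0.194, -3.135, -0.001]
contact_force: [0.6, -0.0, 0.5]
gripper_width: 0.0853
finger_force: 0.0
time: 3.58
eef_pos: [0.416, -0.238, 0.2494]
ee_rot: [-0.198, -3.129, -0.005]
contact_force: [-0.1, -0.2, 0.1]
gripper_width: 0.0852
finger_force: 0.0
```

```bash

python3 -m crank '[[1,-0.14,-0.5,0.3,0],[1,-0.28,-0.96,0.6,0],[1,-0.28,-0.96,0.9,0],[1,-0.28,-0.96,0.9,0],[1,-0.28,-0.96,0.9,0]]'
python3 - <<'E'
from h import *
s=manip.observe();print(s["eef_pos"], tool([.4315,-.337,.036],s))
f=imaging.grab_frame("side"); cv2.imwrite("pics/s1.png",cv2.resize(f["image"][200:400,220:460,::-1],None,fx=3,fy=3))
E
```

```text
time: 4.2
eef_pos: [0.4331, -0.3346, 0.164]
ee_rot: [0.191, 3.136, 0.0]
contact_force: [0.4, 0.2, 0.2]
gripper_width: 0.0857
finger_force: 0.0
[ 0.4330687  -0.33462146  0.16396207] [ 0.0012772  -0.00256374  0.12796173]
```

View pics/s1.png

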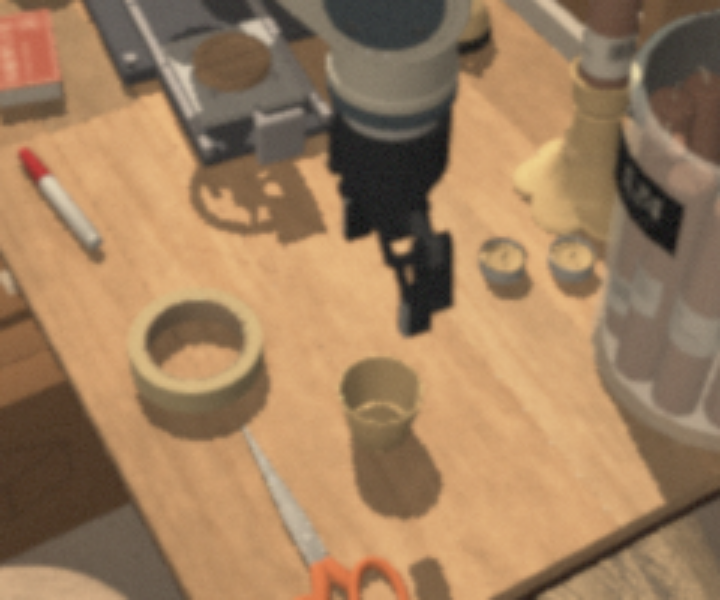

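The view shows the gripper above the cup (cup at (380,400) in the crop), with the scissors and tape clear of the fingers. I'll descend and grasp.

```bash

python3 -m crank '[[1,0.01,-0.025,0.4,0],[1,0.01,-0.025,0.7,0],[1,0.01,-0.025,0.9,0],[1,0.01,-0.025,0.9,0]]'
python3 -m crank '[[1,0,0,0.2,0],[1,0,0,0.36,0],[1,0,0,0.36,0],[0.5,0,0,0.36,0],[0,0,0,0.36,0],[0,0,0,0.36,0],[0,0,0,0.36,0],[0,0,0,0.36,0],[0,0,0,0.36,0],[0,0,0,0.36,0]]'
```

```text
time: 4.75
eef_pos: [0.4313, -0.3373, 0.0735]
ee_rot: [-0.192, -3.135, -0.001]
contact_force: [0.2, -0.2, -0.1]
gripper_width: 0.0852
finger_force: 0.0
time: 6.0
eef_pos: [0.4316, -0.3382, 0.0387]
ee_rot: [0.193, 3.135, -0.001]
contact_force: [-1.4, 1.9, 7.6]
gripper_width: 0.0586
finger_force: 62.2
```

```bash

python3 -m crank '[[0,0,0,-0.2,0],[0,0,0,-0.5,0],[0,0,0,-0.9,0],[0,0,0,-0.9,0],[0,0,0,-0.9,0]]'
python3 - <<'E'
from h import *
s=manip.observe();print(s["eef_pos"],s["gripper_width"],s["finger_force"])
for cam in ("side","top"):
    f=imaging.grab_frame(cam)
    if cam=="side": cv2.imwrite("pics/s2.png",cv2.resize(f["image"][250:380,280:430,::-1],None,fx=4,fy=4))
    for r in nets.cut_out("cup_mid",cam)[:1]:
        w=world(f,r["pixels"]); print(cam,r["score"],r["point"],len(w),np.percentile(w,[2,50,98],axis=0).round(3))
E
```

```text
time: 6.62
eef_pos: [0.4309, -0.3377, 0.1276]
ee_rot: [0.193, 3.136, -0.0]
contact_force: [-0.5, -0.2, -2.5]
gripper_width: 0.0579
finger_force: 64.7
[ 0.43091308 -0.33772682  0.12758421] 0.057927254789672276 64.7137472225586
side 0.93 [342.3, 309.1] 435 [[ 0.4   -0.364 -0.001]
 [ 0.42  -0.319  0.112]
 [ 0.454 -0.266  0.136]]
top 0.74 [283.1, 196.1] 1047 [[ 0.463 -0.066  0.027]
 [ 0.506  0.045  0.033]
 [ 0.556  0.105  0.07 ]]
```

View pics/s2.png

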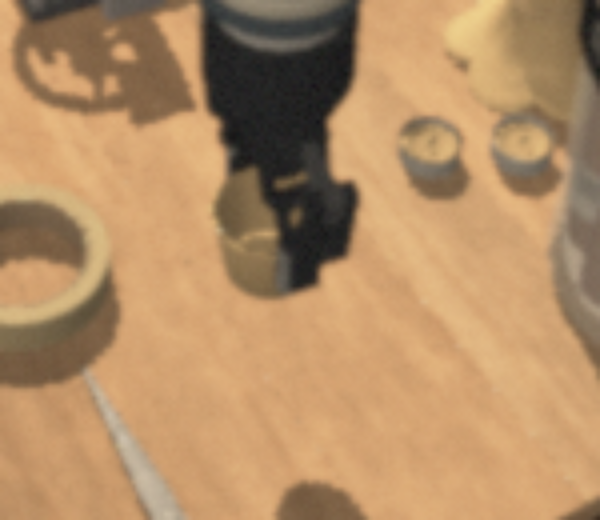

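```bash

python3 -m crank '[[0,-0.03,0.3,-0.3,0],[0,-0.05,0.65,-0.4,0],[0,-0.07,0.98,-0.4,0]]'
python3 -m crank '[[0,-0.03,0.4,0,0],[0,-0.07,0.98,0,0]]'
python3 -m crank '[[0,-0.03,0.4,0,0],[0,-0.07,0.98,0,0]]'
python3 -m crank '[[0,-0.03,0.3,0,0],[0,-0.05,0.7,0,0],[0,-0.07,0.98,0,0],[0,-0.07,0.98,0.2,0],[0,-0.07,0.98,0.2,0],[0,-0.07,0.98,0.2,0]]'
python3 - <<'E'
from h import *
s=manip.observe();print(s["eef_pos"],s["gripper_width"],tool([.508,.0488,.08],s))
for cam in ("side","top"):
    f=imaging.grab_frame(cam); al=world(f,f["depth"]>-1); ok=f["depth"]>0
    rgb=f["image"][ok].astype(int)
    m=(np.hypot(al[:,0]-.508,al[:,1]-.049)<.05)&(al[:,2]>.07)&(al[:,2]<.16)&(rgb[:,0]-rgb[:,2]>25)
    w=al[m]; print(cam,len(w),np.percentile(w,[1,50,99],axis=0).round(3) if len(w) else 0)
    m=m&(al[:,2]>-1)
    for z in np.arange(.07,.16,.008):
        c=w[(w[:,2]>=z)&(w[:,2]<z+.008)]
        if len(c)>4: print(round(z,3),len(c),c.min(0).round(3),c.max(0).round(3))
    if cam=="side": cv2.imwrite("pics/s3.png",cv2.resize(f["image"][110:270,220:380,::-1],None,fx=3.5,fy=3.5))
E
```

```text
time: 7.2
eef_pos: [0.4504, -0.2407, 0.1674]
ee_rot: [0.193, 3.135, -0.0]
contact_force: [0.8, 0.6, -2.0]
gripper_width: 0.0583
finger_force: 65.4
time: 7.45
eef_pos: [0.4691, -0.1444, 0.1667]
ee_rot: [-0.196, -3.135, -0.0]
contact_force: [1.2, 1.4, -2.6]
gripper_width: 0.0584
finger_force: 65.4
time: 7.7
eef_pos: [0.4879, -0.0476, 0.1666]
ee_rot: [-0.194, -3.134, 0.0]
contact_force: [1.1, -1.0, -2.4]
gripper_width: 0.0585
finger_force: 65.4
time: 8.45
eef_pos: [0.5068, 0.0474, 0.1472]
ee_rot: [-0.193, -3.135, 0.0]
contact_force: [0.3, 0.1, -2.3]
gripper_width: 0.0585
finger_force: 65.5
[0.50679504 0.04741534 0.1471674 ] 0.058468765719752236 [-0.00108946  0.00153679  0.06716606]
side 245 [[0.475 0.018 0.11 ]
 [0.491 0.046 0.136]
 [0.515 0.078 0.156]]
0.11 29 [0.481 0.023 0.11 ] [0.516 0.076 0.118]
0.118 34 [0.48  0.022 0.118] [0.513 0.075 0.126]
0.126 43 [0.478 0.01  0.126] [0.516 0.078 0.133]
0.134 45 [0.478 0.022 0.134] [0.513 0.078 0.142]
0.142 54 [0.475 0.018 0.142] [0.515 0.081 0.15 ]
0.15 37 [0.473 0.018 0.15 ] [0.509 0.078 0.158]
top 0 0
```

View pics/s3.png

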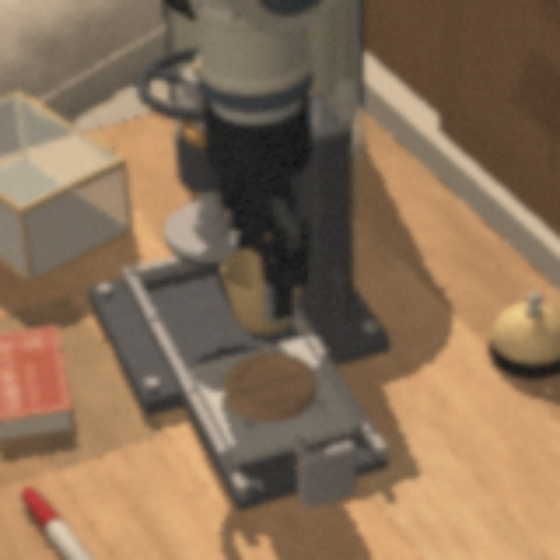

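The cup hangs upright in the fingers above the foot (foot at about (270,385) in the crop, cup at (258,290)). Lowering it.

```bash

python3 -m crank '[[0,-0.01,0.015,0.25,0],[0,-0.01,0.015,0.45,0],[0,-0.01,0.015,0.58,0],[0,-0.01,0.015,0.58,0],[0,-0.01,0.015,0.58,0]]'
python3 -m crank '[[0,0,0,0.03,0],[0,0,0,0.06,0],[0,0,0,0.06,0]]'
python3 -m crank '[[0,0,0,0.02,0],[0,0,0,0.03,0],[0,0,0,0.03,0]]'
python3 -c "
from h import *
s=manip.observe();print(s['eef_pos'],s['contact_force'],s['gripper_width'])"
```

```text
time: 9.18
eef_pos: [0.5086, 0.049, 0.0899]
ee_rot: [0.193, 3.135, 0.0]
contact_force: [0.4, 1.1, -2.7]
gripper_width: 0.0585
finger_force: 65.5
time: 9.55
eef_pos: [0.508, 0.0491, 0.0832]
ee_rot: [-0.193, -3.135, 0.0]
contact_force: [0.7, 0.8, -2.7]
gripper_width: 0.0582
finger_force: 65.5
time: 9.93
eef_pos: [0.5081, 0.0491, 0.0802]
ee_rot: [-0.193, -3.135, 0.0]
contact_force: [-0.9, -0.7, -2.7]
gripper_width: 0.0585
finger_force: 65.5
[0.50808857 0.04906772 0.08022062] [-0.87851662 -0.72768338 -2.69624675] 0.05851183816407082
```

```bash

python3 -m crank '[[0,0,0,0.01,0],[0,0,0,0.01,0]]' | grep -E 'eef|cont'
python3 -m crank '[[0,0,0,0.01,0],[0,0,0,0.01,0]]'| grep -E 'eef|cont'
python3 -m crank '[[0,0,0,0.005,0],[0,0,0,0.005,0]]'| grep -E 'eef|cont'
```

```text
eef_pos: [0.5081, 0.0491, 0.0793]
contact_force: [-0.4, 0.1, -1.7]
eef_pos: [0.5081, 0.0491, 0.079]
contact_force: [-2.2, -0.7, 8.0]
eef_pos: [0.5081, 0.0491, 0.079]
contact_force: [-5.1, -0.4, 14.6]
```

```bash

python3 -m crank '[[0.8,0,0,-0.01,0],[1,0,0,-0.01,0],[1,0,0,-0.01,0],[1,0,0,-0.01,0],[1,0,0,-0.2,0],[1,0,0,-0.5,0],[1,0,0,-0.9,0]]'
python3 -m crank '[[1,0,-0.3,-0.3,0],[1,0,-0.8,-0.4,0],[1,0,-0.98,-0.4,0]]'
python3 -m crank '[[0.5,0,-0.5,0,0],[0,0,-0.98,0,0],[0,0,-0.98,0,0]]'
python3 - <<'E'
from h import *
s=manip.observe();print(s["eef_pos"])
for cam in ("side","top"):
    f=imaging.grab_frame(cam); al=world(f,f["depth"]>-1)
    m=(np.hypot(al[:,0]-.508,al[:,1]-.049)<.05)&(al[:,2]>.05)&(al[:,2]<.12)
    w=al[m]; c=w[w[:,2]>.078]; print(cam,len(c),cv2.minEnclosingCircle(c[:,:2].astype(np.float32)) if len(c) else 0, np.percentile(w[:,2],[50,90,99]))
    c=c-[0,0,0]
    A=np.c_[c[:,:2],np.ones(len(c))]; print("plane",np.linalg.lstsq(A,c[:,2],rcond=None)[0])
    p=al[(abs(al[:,0]-.495)<.05)&(abs(al[:,1]+.07)<.03)&(al[:,2]>.055)&(al[:,2]<.08)]; print("plate",len(p),p.mean(0))
    if cam=="side": cv2.imwrite("pics/s4.png",cv2.resize(f["image"][110:270,220:380,::-1],None,fx=3.5,fy=3.5))
E
```

```text
time: 11.55
eef_pos: [0.5074, 0.049, 0.1679]
ee_rot: [-0.193, -3.133, 0.0]
contact_force: [-0.0, -0.7, 0.1]
gripper_width: 0.0855
finger_force: 0.0
time: 11.92
eef_pos: [0.4963, -0.05, 0.2087]
ee_rot: [0.195, 3.134, -0.0]
contact_force: [0.1, 0.4, -0.3]
gripper_width: 0.0855
finger_force: 0.0
time: 12.3
eef_pos: [0.4836, -0.1476, 0.2072]
ee_rot: [-0.199, -3.134, -0.0]
contact_force: [0.4, 0.5, 0.1]
gripper_width: 0.0318
finger_force: 0.0
[ 0.48364146 -0.14759787  0.20717479]
side 111 ((0.5071413516998291, 0.04740799963474274), 0.03588280826807022) [0.07112263 0.08387891 0.08729296]
plane [-0.00758585 -0.02228675  0.08766455]
plate 108 [ 0.49061427 -0.07229828  0.06515275]
top 76 ((0.5094956755638123, 0.049671534448862076), 0.031034531071782112) [0.07819578 0.08726992 0.09056236]
plane [-0.01232703 -0.02450735  0.09194789]
plate 49 [ 0.49661191 -0.0692673   0.06997025]
```

View pics/s4.png

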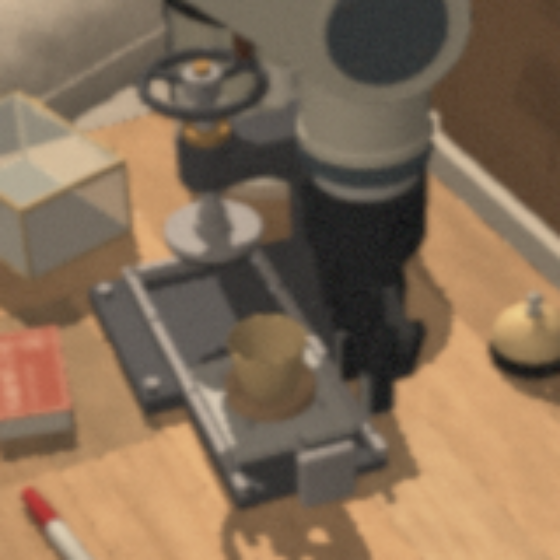

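The cup stands level in the recess (crop (268,360)), and the gripper is right of the push plate. Next I'll lower the closed fingers beside the plate.

```bash

python3 -m crank '[[0,0,0.1,0.5,0],[0,0,0.2,1,0],[0,0,0.2,1,0]]'
python3 -m crank '[[0,0,0,0.3,0],[0,0,0.1,0.4,0],[0,0,0.25,0.4,0],[0,0,0.25,0.4,0],[0,0,0.25,0.4,0]]'
python3 -m crank '[[0,0,0.05,0,0],[0,0,0.1,0,0],[0,0,0.16,0,0],[0,0,0.22,0,0],[0,0,0.22,0,0]]'
python3 -c "
from h import *
s=manip.observe();print(s['eef_pos'],s['contact_force'],s['gripper_width'])"
```

```text
time: 12.78
eef_pos: [0.4839, -0.1231, 0.1048]
ee_rot: [-0.188, -3.128, -0.003]
contact_force: [-0.0, 0.1, 0.0]
gripper_width: 0.0004
finger_force: 0.0
time: 13.4
eef_pos: [0.4903, -0.1006, 0.0689]
ee_rot: [0.191, 3.134, -0.001]
contact_force: [-0.4, 0.8, -0.7]
gripper_width: -0.0001
finger_force: 0.0
time: 14.02
eef_pos: [0.4924, -0.0784, 0.0678]
ee_rot: [-0.192, -3.136, -0.0]
contact_force: [-0.0, -0.1, 0.6]
gripper_width: -0.0001
finger_force: 0.0
[ 0.49235685 -0.07841069  0.06775516] [-0.04957909 -0.1387764   0.55154816] -0.00011372741150647514
```

```bash

python3 -m crank '[[0,0,0.06,0,0],[0,0,0.12,0,0],[0,0,0.18,0,0],[0,0,0.24,0,0],[0,0,0.3,0,0]]'
python3 - <<'E'
from h import *
s=manip.observe();print(s["eef_pos"],s["contact_force"])
for cam in ("side","top"):
    f=imaging.grab_frame(cam); al=world(f,f["depth"]>-1)
    w=al[(np.hypot(al[:,0]-.51,al[:,1]-.06)<.06)&(al[:,2]>.078)&(al[:,2]<.095)]; print(cam,len(w),cv2.minEnclosingCircle(w[:,:2].astype(np.float32)))
    if cam=="side": cv2.imwrite("pics/s5.png",cv2.resize(f["image"][110:270,220:380,::-1],None,fx=3.5,fy=3.5))
E
```

```text
time: 14.65
eef_pos: [0.4959, -0.0487, 0.0678]
ee_rot: [-0.193, -3.135, 0.0]
contact_force: [-1.6, -2.5, 0.2]
gripper_width: -0.0001
finger_force: 1.6
[ 0.49587917 -0.04874836  0.06776679] [-1.56198985 -2.48003689  0.18292187]
side 61 ((0.5097602605819702, 0.08807043731212616), 0.03217511624097824)
top 60 ((0.5144178867340088, 0.09093228727579117), 0.03107560984790325)
```

View pics/s5.png

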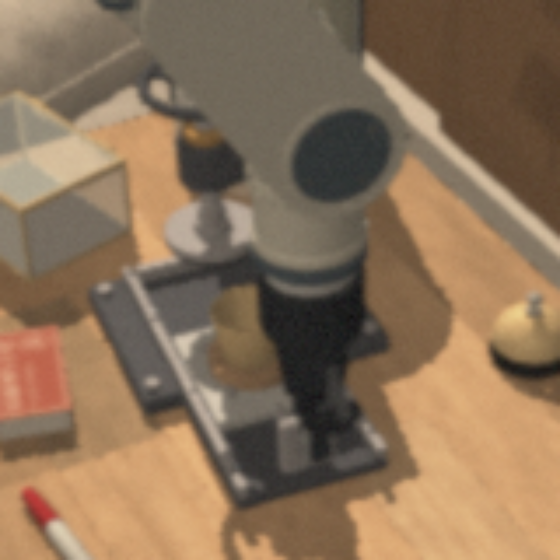

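```bash

python3 -m crank '[[0,0,0.1,0,0],[0,0,0.2,0,0],[0,0,0.3,0,0],[0,0,0.4,0,0],[0,0,0.5,0,0],[0,0,0.6,0,0],[0,0,0.7,0,0],[0,0,0.76,0,0],[0,0,0.79,0,0],[0,0,0.79,0,0]]'
python3 -m crank '[[0,0,0.03,0,0],[0,0,0.03,0,0]]'|grep -E 'eef|cont'
python3 -m crank '[[0,0,0.03,0,0],[0,0,0.03,0,0]]'|grep -E 'eef|cont'
```

```text
time: 16.0
eef_pos: [0.5061, 0.0295, 0.0679]
ee_rot: [0.193, 3.135, 0.001]
contact_force: [-0.8, 0.6, -0.6]
gripper_width: -0.0002
finger_force: 0.0
eef_pos: [0.5064, 0.0323, 0.0679]
contact_force: [0.3, 0.4, -0.2]
eef_pos: [0.5067, 0.0353, 0.0679]
contact_force: [1.1, -1.2, -0.1]
```

```bash

for i in 1; do python3 -m crank '[[0,0,0.02,0,0],[0,0,0.02,0,0]]'|grep -E 'eef|cont'; done
python3 -m crank '[[0,0,0.02,0,0],[0,0,0.02,0,0]]'|grep -E 'eef|cont'
python3 -m crank '[[0,0,0.02,0,0],[0,0,0.02,0,0]]'|grep -E 'eef|cont'
python3 - <<'E'
from h import *
for cam in ("side","top"):
    f=imaging.grab_frame(cam); al=world(f,f["depth"]>-1)
    w=al[(np.hypot(al[:,0]-.51,al[:,1]-.17)<.07)&(al[:,2]>.078)&(al[:,2]<.090)]; print(cam,len(w),cv2.minEnclosingCircle(w[:,:2].astype(np.float32)) if len(w) else 0)
    p=al[(abs(al[:,0]-.508)<.04)&(abs(al[:,1]-.056)<.025)&(al[:,2]>.055)&(al[:,2]<.073)]; print("plate",len(p),p.mean(0) if len(p) else 0)
E
```

```text
eef_pos: [0.5069, 0.0371, 0.0679]
contact_force: [1.3, -3.8, 0.6]
eef_pos: [0.5069, 0.0374, 0.0679]
contact_force: [-0.3, -17.5, 3.0]
eef_pos: [0.507, 0.0377, 0.068]
contact_force: [-0.4, -31.0, 3.5]
side 36 ((0.5077376365661621, 0.16173340380191803), 0.022591546177864075)
plate 49 [0.49355633 0.04996111 0.06428354]
top 0 0
plate 0 0
```

```bash

python3 -m crank '[[0,0,-0.2,0,0],[0,0,-0.4,0,0],[0,0,-0.8,-0.5,0],[0,0,-1,-1,0]]'
python3 -m crank '[[0.5,0,-0.3,-0.6,0],[0.5,0,-0.5,-1,0],[0.5,0,-0.6,-1,0],[0.5,0,-0.6,-1,0]]'
python3 - <<'E'
from h import *
for cam in ("top","side"):
    f=imaging.grab_frame(cam); al=world(f,f["depth"]>-1)
    m=np.hypot(al[:,0]-.522,al[:,1]-.175)<.06
    c=al[m&(al[:,2]>.236)&(al[:,2]<.262)]; print(cam,"wheel",len(c),cv2.minEnclosingCircle(c[:,:2].astype(np.float32)),np.percentile(c[:,2],[10,50,90]))
    c=al[m&(al[:,2]>.276)&(al[:,2]<.33)]; print("grip",len(c),cv2.minEnclosingCircle(c[:,:2].astype(np.float32)),np.percentile(c[:,2],[10,50,90]))
    h=al[np.hypot(al[:,0]-.522,al[:,1]-.175)<.012]; print("hub",np.percentile(h[:,2],[10,50,90,100]))
    k=al[(al[:,0]>.585)&(al[:,0]<.70)&(abs(al[:,1]-.17)<.07)]; print("col",np.percentile(k[:,2],[50,90,99,100]))
    m=(np.hypot(al[:,0]-.522,al[:,1]-.175)<.06)
    h=al[m][:,2]; print(np.histogram(h,np.arange(.03,.14,.006)))
    if cam=="side": cv2.imwrite("pics/s6.png",cv2.resize(f["image"][90:250,210:370,::-1],None,fx=3.6,fy=3.6))
E
```

```text
time: 17.85
eef_pos: [0.4937, -0.059, 0.1681]
ee_rot: [-0.194, -3.133, -0.001]
contact_force: [0.5, 0.2, 0.3]
gripper_width: 0.0002
finger_force: 0.0
time: 18.35
eef_pos: [0.4869, -0.1177, 0.2672]
ee_rot: [-0.194, -3.135, -0.001]
contact_force: [-0.7, 0.6, 0.2]
gripper_width: 0.0426
finger_force: 0.0
top wheel 585 ((0.5250107049942017, 0.176010400056839), 0.051550429314374924) [0.24502955 0.24804401 0.25309072]
grip 52 ((0.5648598670959473, 0.1823997050523758), 0.009264474734663963) [0.28213675 0.30080342 0.30351727]
hub [0.20612375 0.25297411 0.2600442  0.26395732]
col [0.02183617 0.1934064  0.1962527  0.19947517]
(array([243,  31,  31,   3,   0,   0,   0,   0,   0,   0,   1,   4,  53,
        97,   1,   0,   0,   0]), array([0.03 , 0.036, 0.042, 0.048, 0.054, 0.06 , 0.066, 0.072, 0.078,
       0.084, 0.09 , 0.096, 0.102, 0.108, 0.114, 0.12 , 0.126, 0.132,
       0.138]))
side wheel 513 ((0.5179146528244019, 0.17596197128295898), 0.05565781146287918) [0.24025203 0.24577868 0.25219251]
grip 66 ((0.5599220991134644, 0.1821010410785675), 0.010753670707345009) [0.27964635 0.29260851 0.30046611]
hub [0.11834957 0.20277799 0.25525175 0.26086529]
col [0.01800779 0.08675921 0.14338346 0.19226529]
(array([172,  84,  92,  37,  24,  29,  26,  26,  25,  20,   7,  30, 173,
       140,  30,  16,  20,  15]), array([0.03 , 0.036, 0.042, 0.048, 0.054, 0.06 , 0.066, 0.072, 0.078,
       0.084, 0.09 , 0.096, 0.102, 0.108, 0.114, 0.12 , 0.126, 0.132,
       0.138]))
```

View pics/s6.png

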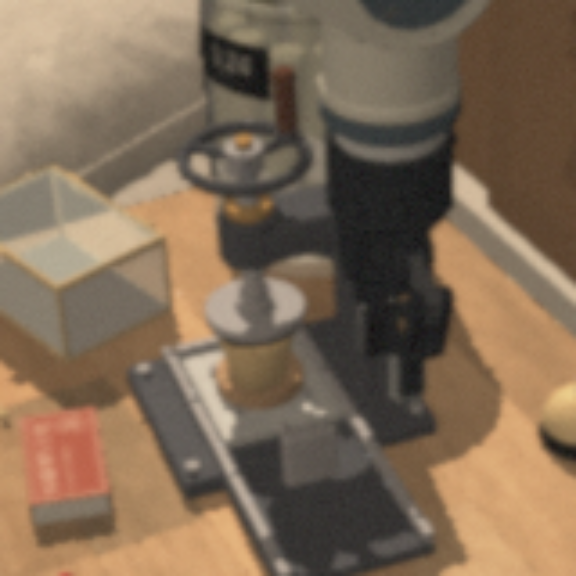

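Tray is home: cup at (262,350) in the crop, under the pad at (255,308), and the wheel's grip at (285,100). Going to the grip next.

```bash

python3 -m crank '[[0.5,-0.02,0.2,-0.5,0],[0.5,-0.11,0.6,-0.9,0],[0.5,-0.11,0.9,-0.9,0]]'|grep eef
python3 -m crank '[[0.5,-0.06,0.5,0,0],[0.5,-0.11,0.9,0,0]]'|grep eef
python3 -m crank '[[0.5,-0.06,0.5,0,0],[0.5,-0.11,0.9,0,0],[0.5,-0.11,0.9,0,0],[0.5,-0.11,0.9,0,0]]'|grep eef
python3 - <<'E'
from h import *
s=manip.observe();print(tool([.5624,.1822,.282],s))
E
```

```text
eef_pos: [0.5112, -0.0278, 0.3597]
eef_pos: [0.531, 0.0607, 0.3562]
eef_pos: [0.5526, 0.1464, 0.3564]
[-0.00557064  0.03683254  0.07431247]
```

```bash

python3 -m crank '[[0.5,-0.055,0.37,0,0],[0.5,-0.055,0.37,0.2,0],[0.5,-0.055,0.37,0.45,0],[0.5,-0.055,0.37,0.65,0],[0.5,-0.055,0.37,0.74,0],[0.5,-0.055,0.37,0.74,0]]'
python3 -m crank '[[0,0,0,0,0],[0,0,0,0,0],[0,0,0,0,0],[0,0,0,0,0]]'
```

```text
time: 20.32
eef_pos: [0.5631, 0.1815, 0.2834]
ee_rot: [-0.194, -3.134, 0.001]
contact_force: [0.5, -0.2, -0.9]
gripper_width: 0.0428
finger_force: 0.0
time: 20.82
eef_pos: [0.564, 0.1826, 0.2849]
ee_rot: [0.192, 3.134, 0.001]
contact_force: [0.5, 0.4, 5.4]
gripper_width: 0.0165
finger_force: 58.5
```

```bash
cat >> h.py <<'E'
def report(c=(.523,.1755)):
    s=manip.observe(); p=s["eef_pos"]; phi=np.arctan2(p[1]-c[1],p[0]-c[0]); F=s["contact_force"]
    print("phi %.1f r %.1f tang %.1f rad %.1f z %.4f Fz %.1f w %.4f t %.1f"%(np.degrees(phi),1e3*np.hypot(p[0]-c[0],p[1]-c[1]),-(F[0]*np.sin(phi)-F[1]*np.cos(phi)),F[0]*np.cos(phi)+F[1]*np.sin(phi),p[2],F[2],s["gripper_width"],s["time"]))
E
python3 - <<'E'
from h import *
s=manip.observe(); M=R.from_rotvec(s["ee_rot"]).as_matrix()
f0=9.5
u=lambda a:np.array([.04*np.cos(np.radians(f0-a)),.04*np.sin(np.radians(f0-a)),-.012*a/360])
for k in range(8):
    print(k,[[0]+(M.T@(u(45*k+11.25*j)-u(45*k))*10).round(3).tolist()+[0] for j in(1,2,3,4)])
report()
E
```

```text
0 [[0, -0.015, -0.077, 0.004, 0], [0, -0.014, -0.155, 0.007, 0], [0, 0.001, -0.232, 0.011, 0], [0, 0.032, -0.304, 0.015, 0]]
1 [[0, 0.044, -0.065, 0.004, 0], [0, 0.1, -0.12, 0.007, 0], [0, 0.165, -0.163, 0.011, 0], [0, 0.238, -0.193, 0.014, 0]]
2 [[0, 0.077, -0.015, 0.004, 0], [0, 0.155, -0.014, 0.007, 0], [0, 0.232, 0.001, 0.011, 0], [0, 0.305, 0.032, 0.014, 0]]
3 [[0, 0.065, 0.044, 0.004, 0], [0, 0.12, 0.1, 0.007, 0], [0, 0.163, 0.165, 0.011, 0], [0, 0.193, 0.238, 0.015, 0]]
4 [[0, 0.015, 0.077, 0.004, 0], [0, 0.014, 0.155, 0.008, 0], [0, -0.001, 0.232, 0.011, 0], [0, -0.032, 0.304, 0.015, 0]]
5 [[0, -0.044, 0.065, 0.004, 0], [0, -0.1, 0.12, 0.008, 0], [0, -0.165, 0.163, 0.012, 0], [0, -0.238, 0.193, 0.016, 0]]
6 [[0, -0.077, 0.015, 0.004, 0], [0, -0.155, 0.014, 0.008, 0], [0, -0.232, -0.001, 0.012, 0], [0, -0.304, -0.032, 0.016, 0]]
7 [[0, -0.065, -0.044, 0.004, 0], [0, -0.12, -0.1, 0.008, 0], [0, -0.163, -0.165, 0.011, 0], [0, -0.193, -0.238, 0.015, 0]]
phi 9.8 r 41.6 tang 0.4 rad 0.6 z 0.2849 Fz 5.4 w 0.0165 t 20.8
```

```bash
r(){ python3 -c "from h import *;report()"; }
python3 -m crank '[[0,-0.015,-0.077,0.004,0],[0,-0.014,-0.155,0.007,0],[0,0.001,-0.232,0.011,0],[0,0.032,-0.304,0.015,0]]'>/dev/null; r
python3 -m crank '[[0,0.044,-0.065,0.004,0],[0,0.1,-0.12,0.007,0],[0,0.165,-0.163,0.011,0],[0,0.238,-0.193,0.015,0]]'>/dev/null; r
python3 -m crank '[[0,0.077,-0.015,0.004,0],[0,0.155,-0.014,0.007,0],[0,0.232,0.001,0.011,0],[0,0.305,0.032,0.015,0]]'>/dev/null; r
```

```text
phi -31.4 r 41.3 tang 8.7 rad 0.5 z 0.2836 Fz 2.5 w 0.0159 t 21.3
phi -75.5 r 40.3 tang 8.8 rad -0.1 z 0.2821 Fz 1.0 w 0.0163 t 21.8
phi -121.5 r 39.0 tang 8.8 rad 1.0 z 0.2805 Fz 3.4 w 0.0160 t 22.3
```

```bash
r(){ python3 -c "from h import *;report()"; }
python3 -m crank '[[0,0.065,0.044,0.004,0],[0,0.12,0.1,0.007,0]]'>/dev/null; r
python3 -m crank '[[0,0.043,0.065,0.004,0],[0,0.073,0.138,0.008,0]]'>/dev/null; r
python3 -m crank '[[0,0.015,0.077,0.004,0],[0,0.014,0.155,0.007,0]]'>/dev/null; r
python3 -m crank '[[0,-0.015,0.077,0.004,0],[0,-0.046,0.149,0.008,0]]'>/dev/null; r
```

```text
phi -145.2 r 38.6 tang 8.1 rad -1.0 z 0.2798 Fz 4.8 w 0.0163 t 22.6
phi -168.7 r 38.4 tang 8.2 rad -1.3 z 0.2790 Fz 7.4 w 0.0161 t 22.8
phi 167.9 r 38.5 tang 8.7 rad -2.6 z 0.2782 Fz 8.6 w 0.0162 t 23.1
phi 144.8 r 38.8 tang 7.8 rad -3.5 z 0.2774 Fz 11.5 w 0.0160 t 23.3
```

```bash
r(){ python3 -c "from h import *;report()"; }
python3 -m crank '[[0,-0.044,0.065,0.004,0],[0,-0.1,0.12,0.007,0]]'>/dev/null; r
python3 -m crank '[[0,-0.065,0.043,0.004,0],[0,-0.138,0.073,0.008,0]]'>/dev/null; r
python3 -m crank '[[0,-0.077,0.015,0.004,0],[0,-0.155,0.014,0.007,0]]'>/dev/null; r
python3 -m crank '[[0,-0.077,-0.015,0.004,0],[0,-0.149,-0.046,0.008,0]]'>/dev/null; r
```

```text
phi 122.2 r 39.3 tang 8.2 rad -2.3 z 0.2767 Fz 12.6 w 0.0164 t 23.6
phi 99.6 r 39.9 tang 8.5 rad -1.8 z 0.2759 Fz 13.5 w 0.0160 t 23.8
phi 77.5 r 40.5 tang 9.4 rad -2.0 z 0.2752 Fz 12.7 w 0.0161 t 24.1
phi 56.2 r 41.0 tang 11.2 rad -0.8 z 0.2745 Fz 12.5 w 0.0161 t 24.3
```

```bash
r(){ python3 -c "from h import *;report()"; }
python3 -m crank '[[0,-0.033,-0.022,0.002,0],[0,-0.065,-0.044,0.004,0]]'>/dev/null; r
python3 -m crank '[[0,-0.029,-0.027,0.002,0],[0,-0.055,-0.056,0.004,0]]'>/dev/null; r
python3 - <<'E'
from h import *
for cam in ("side","top"):
    f=imaging.grab_frame(cam); al=world(f,f["depth"]>-1)
    m=(np.hypot(al[:,0]-.522,al[:,1]-.175)<.045)
    h=al[m][:,2]; print(np.histogram(h,np.arange(.06,.13,.003))[0])
    if cam=="side": cv2.imwrite("pics/s7.png",cv2.resize(f["image"][150:220,240:320,::-1],None,fx=7,fy=7,interpolation=cv2.INTER_CUBIC))
E
```

```text
phi 45.4 r 41.2 tang 12.5 rad -0.0 z 0.2742 Fz 11.4 w 0.0164 t 24.6
phi 34.7 r 41.4 tang 12.1 rad 0.7 z 0.2739 Fz 9.8 w 0.0164 t 24.8
[  8  12  13  16  12  12   6   4   7  15  19  51 164  77  18  14  12   9
   9  13   5   6   5]
[ 0  0  0  0  0  0  0  0  0  1  0 14 65 57 14  0  0  0  0  0  0  0  0]
```

View pics/s7.png

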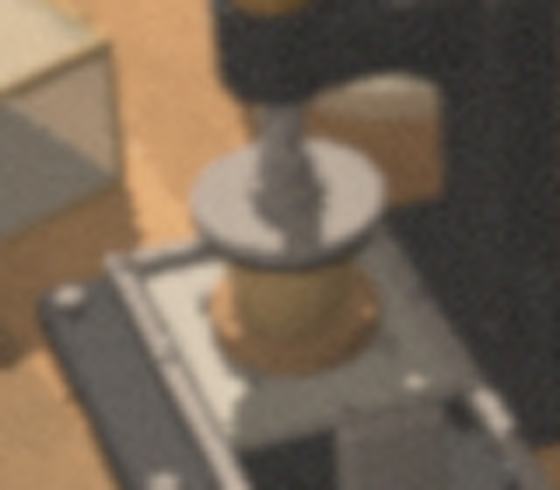

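The pad sits on the rim (crop (290,265)), and the force step puts contact at about 292° of winding. So I need about 135° more.

```bash
r(){ python3 -c "from h import *;report()"; }
python3 -m crank '[[0,-0.043,-0.065,0.004,0],[0,-0.073,-0.138,0.008,0]]'>/dev/null; r
python3 -m crank '[[0,-0.015,-0.077,0.004,0],[0,-0.014,-0.155,0.007,0]]'>/dev/null; r
python3 -m crank '[[0,0.015,-0.077,0.004,0],[0,0.046,-0.149,0.008,0]]'>/dev/null; r
python3 -m crank '[[0,0.044,-0.065,0.004,0],[0,0.1,-0.12,0.007,0]]'>/dev/null; r
python3 -m crank '[[0,0.065,-0.043,0.004,0],[0,0.138,-0.073,0.008,0]]'>/dev/null; r
```

```text
phi 13.2 r 41.6 tang 12.7 rad -0.1 z 0.2732 Fz 7.6 w 0.0159 t 25.2
phi -8.3 r 41.6 tang 12.8 rad 0.3 z 0.2725 Fz 3.4 w 0.0161 t 25.4
phi -29.7 r 41.3 tang 13.7 rad 0.3 z 0.2718 Fz 1.9 w 0.0162 t 25.7
phi -51.4 r 40.9 tang 14.5 rad 0.7 z 0.2711 Fz -1.6 w 0.0161 t 25.9
phi -73.3 r 40.3 tang 15.1 rad 2.3 z 0.2704 Fz -1.2 w 0.0158 t 26.2
```

```bash
r(){ python3 -c "from h import *;report()"; }
python3 -m crank '[[0,0.077,-0.015,0.004,0],[0,0.172,-0.013,0.008,0]]'>/dev/null; r
python3 -m crank '[[0,0,0,0,0],[0,0,0,0,0]]'>/dev/null; r
python3 -m crank '[[0.4,0,0,0,0],[0.5,0,0,0,0],[0.5,0,0,0,0],[0.5,0,0,-0.2,0],[0.5,0,0,-0.5,0],[0.5,0,0,-0.9,0],[0.5,0,0,-0.9,0]]'
python3 -m crank '[[0.5,0,-0.3,-0.2,0],[0.5,0,-0.8,-0.2,0],[0.5,0,-1,-0.2,0]]'|grep eef
python3 -m crank '[[0.5,0,-0.5,0,0],[0.5,0,-1,0,0],[0.5,0,-1,0,0]]'|grep eef
python3 - <<'E'
from h import *
for cam in ("side","top"):
    f=imaging.grab_frame(cam); al=world(f,f["depth"]>-1)
    m=np.hypot(al[:,0]-.522,al[:,1]-.175)<.06
    c=al[m&(al[:,2]>.255)&(al[:,2]<.31)&(np.hypot(al[:,0]-.522,al[:,1]-.175)>.025)]; 
    if len(c): print(cam,"grip",len(c),cv2.minEnclosingCircle(c[:,:2].astype(np.float32)),c[:,2].max())
    if cam=="side": cv2.imwrite("pics/s8.png",cv2.resize(f["image"][90:390,200:440,::-1],None,fx=2,fy=2))
E
```

```text
phi -98.2 r 39.5 tang 15.3 rad 3.0 z 0.2695 Fz -0.6 w 0.0158 t 26.4
phi -99.9 r 39.5 tang 9.2 rad 2.2 z 0.2694 Fz 1.9 w 0.0160 t 26.7
time: 27.55
eef_pos: [0.5145, 0.1376, 0.361]
ee_rot: [0.192, 3.13, 0.003]
contact_force: [1.0, -0.6, -0.7]
gripper_width: 0.0426
finger_force: 0.0
eef_pos: [0.5, 0.0362, 0.3771]
eef_pos: [0.4877, -0.0638, 0.3769]
side grip 81 ((0.5127947330474854, 0.13537609577178955), 0.010117122903466225) 0.2868934879366485
top grip 51 ((0.5173646807670593, 0.1375715732574463), 0.009663817472755909) 0.2896403898093738
```

View pics/s8.png

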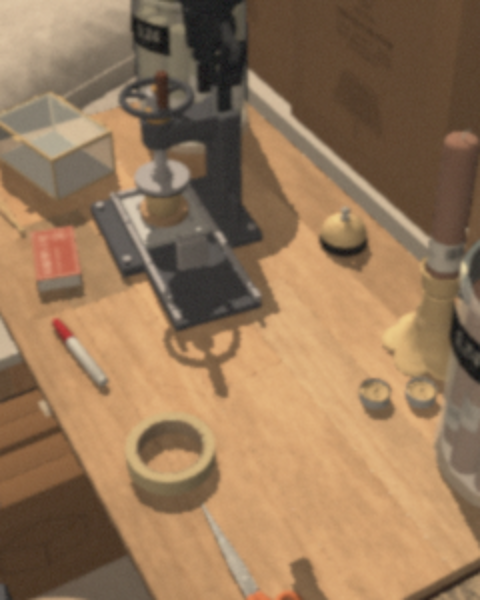

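The last picture shows the cup clamped under the pad at (163,195), the tray home, the other things where they were, and the robot touching nothing.

```bash
python3 -c "
from workcell import ticket;print(ticket.job_done())"
```

```text
the job is handed in; nothing more can be done
None
```

The cup is seated in the foot, the tray is home, and the screw is wound about half a turn (roughly 178°, as estimated from the grip force and camera) past contact; the gripper is clear, the clamp is left on, and the job is handed in (no verdict came back).

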